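Load a dosimeter carrier under the stage's spring clip

TASK

Load the orange dosimeter carrier into the white sample stage: hold the blue thumb bar of the spring clip down with one fingertip and, while it is down, push the carrier along its channel with the other fingertip, under the raised clip and fully home against the end stop. Then let go, so that the clip closes on the carrier. Only press and push: do not lift the carrier, and leave the grey carrier, the vial, the steel pot and the yellow meter where they are.

Things in the scene. Friction and masses are not known exactly. Their poses are not given: they have to be found in the camera images.
- stage: white sample stage fixed to the bench, 194 (x) by 98 (y) mm; origin at the centre of its underside, on the bench (z = 0), axes upright. All stage coordinates here are in its frame, mm. A flat channel, floor at z = 16, runs along x, centred on y = -24, 33 wide between low rails (6 wide, 5 high). It is open above for x below 42. The carrier is pushed along the stage's +x.
- end_stop (a point): middle of the foot of the dark steel end stop's face, at the end of the channel (stage x = 82, y = -24, z = 16); the stop is 9 mm high, 33 wide
- channel_start (a point): point on the channel's floor near its open end, behind the carrier (stage x = -80, y = -24, z = 16). A fingertip standing in the channel here, 2 or 3 mm above the floor, can push the carrier's rear edge. The thumb bar's middle line (y = 34) lies 58 mm across from here: two level fingertips 58 mm apart (centres), their line along the stage's y, reach the bar, held down, and the channel at once
- carrier: orange flat plastic carrier with three black round windows, 70 (x) by 30 (y) by 8 (z) mm, about 35 g, loose in the channel before the clip, its x axis along the stage's (within 2 degrees). Origin at the centre of its underside. Its centre starts at stage x = -18 to 2; against the end stop it is at x = 47.
- clip (a joint): angle of the clip's rocker, rad: 0 closed (nose 1 mm above the channel floor, blocking the carrier), growing as the thumb bar is pressed, 0.38 at its stop, bar fully down (nose about 12 mm above the floor). The carrier passes under the nose from about 0.24; with the clip let go on the carrier it reads about 0.22. It springs back by itself.
- thumb_bar (a point): middle of the blue thumb bar's top, moves with it; fully down it is at stage x = -36.5, y = 34, z = 18.5. The bar: x = -95 to 22, y = 17 to 50. Closed it slopes up outwards by 0.38 rad (top at z = 29 at y = 34); fully down it is level, 2.5 above the channel floor. At y = 34 it takes 3 N to start, 7 N to hold fully down; a fingertip may slide along it
- clip_nose (a point): underside of the foot of the clip's steel nose, moves with it (stage x = 48, y = -24). The nose crosses the channel at x = 42 to 54, top at z = 32 closed, about 45 raised. The rocker's axle is a 7 mm rod along x at y = 6, z = 30, x = -95 to 55, on two brackets 6 by 11 mm, up to z = 38, at x = -91 and 32
- spare: spare grey carrier, same size as the orange one, lying on the bench beyond the stage; leave alone. Origin at the centre of its underside
- vial: amber vial with white cap, 32 mm across, 65 high, standing on the bench near the channel side of the stage; leave alone. Origin at the centre of its underside
- pot: steel source pot, 42 mm across, 62 high, standing on the bench near the channel side of the stage; leave alone. Origin at the centre of its underside
- meter: yellow hand meter, 105 by 58 by 30 mm, lying on the bench on the thumb bar's side of the stage; leave alone. Origin at the centre of its underside
Things that resemble listed ones, but are neither listed nor needed, are in the scene too. Of the things that look like the stage, take the one that is nearest to the robot's base at the start.

How it is judged:
On the way, in this order (a step that is already met when the one before it is completed fails the run):
1. a finger holds the thumb bar down while the carrier's front goes under the clip (contact force between the fingers and clip_c0 above 1 N and value of joint clip above 0.23 rad and x of carrier in the frame of stage above 0.017 m), for 0.05 s.
2. the carrier is home against the end stop (within 4 mm) with the thumb bar still held down (contact force between the fingers and clip_c0 above 1 N and value of joint clip above 0.23 rad and x of carrier in the frame of stage above 0.043 m), for 0.1 s.
At the end, for the whole second after the job is handed in: the carrier lies flat in the channel within 4 mm of the end stop, at rest, and the released clip presses on it (more than 1 N) (x of carrier in the frame of stage between 0.043 and 0.05 m and y of carrier in the frame of stage between -0.028 and -0.02 m and height (world z) of carrier between 0.013 and 0.019 m and angle between carrier's own z axis and vertical below 0.06 rad and angle between the x axis of carrier and the x axis of stage, either way round below 0.1 rad and value of joint clip between 0.16 and 0.28 rad and contact force between clip and carrier above 1 N and linear speed of carrier below 0.01 m/s); the robot touches nothing.
It fails at once if the carrier is lifted more than 7 mm off the channel floor (height (world z) of carrier above 0.023 m).
It fails at once if the carrier is tipped by more than 0.25 rad (angle between carrier's own z axis and vertical above 0.25 rad).
It fails at once if the grey carrier, vial, steel pot or yellow meter is shifted by more than 15 mm (distance of any of spare, vial, pot, meter from where it was at the start of the episode above 0.015 m).
It fails at once if the vial or the pot is tipped over (angle between any of vial, pot's own z axis and vertical above 0.4 rad).
It also fails if it takes over 48 s, if anything falls off the work surface, if the arm or the gripper's body presses on something with over 40 N, if the wrist force passes 120 N, or if a joint passes its speed limit or range.

ROBOT

A 6-joint arm with a two-finger parallel gripper is mounted at the origin on the work surface. World frame = base frame: x ahead of the robot, y to its left, z up, the work surface at z = 0. Lengths are in m, angles in rad, forces in N, time in s.
With the tool pointing down it reaches from about 0.4 to 0.925 m from the base axis. Payload 3.4 kg.
Tool frame: the origin (TCP) lies at the very end of the fingers, on their centre line; the grasp point (between the pads) lies 19 mm behind it; z points along the fingers, y is the line along which they close (so a half turn about z gives the same grasp; the last joint's range is limited). The gripper opens to 85 mm and grips with 20 to 120 N. Pads are 22 mm wide; open, the fingers measure 114 mm over their backs; the gripper's body (76 mm by 85 mm) begins 54 mm behind the grasp point. The pads swing forward as they close: fully open they stand 13 mm farther back than shut.
Start: joints at [1.032, 0.307, 1.506, -0, 1.328, -0.073], TCP at [0.258, 0.514, 0.206] pointing down, gripper open.
Joint ranges: [-3.12, 3.12], [-1.05, 2.28], [0.14, 2.33], [-1.42, 4.57], [0.1, 2.73], [-2.68, 2.68]. Speed limits (rad/s): [2.57, 2.57, 3.14, 3.14, 3.14, 3.14].

INTERFACE

Orientations are given as a rotation vector (axis times angle).
In Python, from plant import env, get_image, get_calibration gives the robot as it stands. The module is installed in compiled form; this text tells all that it offers.
- The arm moves only by the shell command python3 -m crank 'ROWS' [FORCE]. ROWS is JSON, a list of rows, each an object with "xyz": the shift along the world's x, y, z scaled (see below), a list of three; "yaw": the turn about the world's z scaled (see below); "grip": the closure in counts, from 0 (fully open) to 255 (shut). In form: [{"xyz": [tx, ty, tz], "yaw": yaw, "grip": grip}, ...]. A call has 1 to 12 rows; each row shifts and turns the commanded pose from where the row before left it; what a row does not reach is not made up. The controller multiplies each number of a shift by 0.5 m and each number of a turn by 120 degrees. A row lasts 1/10 s, in which the tool goes at most 50 mm and 8.59 degrees, less where a joint would pass 70% of its speed; a pose out of reach is approached as far as the arm can. A call with a number of a shift or a turn outside -1 to 1 is refused whole. A call with a gripper value outside its range is refused whole. The fingers move at their own pace and stop on an object; FORCE is the grip in N (left out, the last holds). Time passes only in rows, so rows that do not move let the fingers close. It gives the time, the measured TCP pose, the force, the opening and the grip force at its end, in the units of the state.
- env.get_state(): the state, without advancing time (a new reading comes with each control period).
- get_image(name): name is "scene" or "top" or "wrist"; returns the picture (420x560x3 uint8, red, green, blue); there is no depth.
- get_calibration(name): a dict with "intrinsics" (3x3 intrinsics, pixels), "R" (3x3) and "t" (3): a world point X has camera coordinates R X + t; the wrist camera has in their place "tool_from_camera" (4x4, takes a point from camera to tool coordinates, whose origin is the TCP and whose axes are the flange's). Camera axes: x right, y down, z forward; pixel columns grow to the right and rows downward; lengths in m; the calibration is good to about 2 mm. The wrist camera is an equidistant fisheye: a pixel r from the principal point sees the ray r / f radians off the axis. A picture is of the moment at which its call begins: read the wrist's pose just before it. get_calibration takes no time and is no camera call.
- env.job_done(): hands the job in; it is judged then, once.
The state is a dict: "time_s": time; "joints": joint angles; "dq": joint speeds; "tau": joint torques, N m; "tool_pos": TCP position; "orientation": TCP orientation; "contact_force": force on the tool from outside, world axes, zero at the start; "moment": the same for the moment, N m; "width": opening from 0.0 (shut) to 1.0 (fully open); "gripper_force": force on a finger pad.
Only numpy, scipy, OpenCV 4.12 (cv2) and the standard library are available. Lean on these libraries where they do the work, as an engineer would, in place of code of your own. Each camera call takes 0.05 s, during which the arm holds its last target. There are 200 camera calls.

## Working session

There is one attempt and no reset: what is moved stays moved. The work goes in short steps, Python scripts to look and compute and a shell command to move; the robot and the scene stay as the last step left them, time stands still between calls to the robot, and variables do not carry over. Pictures are saved under pics/ and viewed, at most 10 in all, crops included, and the job is handed in when it is done.

```bash
mkdir -p pics
python3 - <<'E'
from plant import env,get_image,get_calibration
import cv2,numpy as np
for n in ("top","scene"):
    cv2.imwrite(f"pics/{n}1.png",cv2.cvtColor(get_image(n),cv2.COLOR_RGB2BGR))
    c=get_calibration(n);print(n,np.round(c["intrinsics"],1).tolist(),np.round(c["R"],3).tolist(),np.round(c["t"],3))
s=env.get_state();print({k:np.round(v,3).tolist() for k,v in s.items()})
E
```

```text
top [[517.0, 0.0, 271.9], [0.0, 517.0, 208.9], [0.0, 0.0, 1.0]] [[-0.022, -1.0, 0.006], [-0.994, 0.021, -0.105], [0.105, -0.008, -0.994]] [0.01  0.61  1.132]
scene [[386.4, 0.0, 278.6], [0.0, 386.4, 202.7], [0.0, 0.0, 1.0]] [[-0.059, 0.998, -0.004], [0.644, 0.035, -0.764], [-0.763, -0.048, -0.645]] [ 0.054 -0.336  1.294]
{'time_s': 0.1, 'joints': [1.032, 0.308, 1.508, 0.0, 1.328, -0.074], 'dq': [0.001, -0.001, -0.002, -0.001, -0.002, 0.001], 'tau': [-0.0, -45.853, -25.261, -0.0, 0.006, -0.0], 'tool_pos': [0.258, 0.513, 0.205], 'orientation': [-0.725, -3.056, 0.003], 'contact_force': [1.42, 1.455, 0.438], 'moment': [-0.018, 0.002, 0.005], 'gripper_force': 0.0, 'width': 1.004}
```

View pics/top1.png

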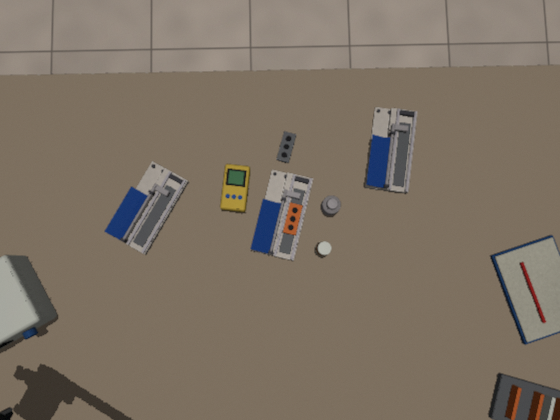

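View pics/scene1.png

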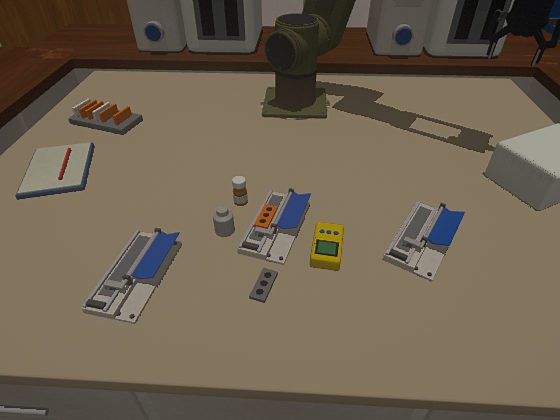

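Three stage-like things are in the top view: left (145,208), middle (282,215) and right (392,150). The base projects to about (276,487), so the middle one is nearest. It also holds the orange carrier. I'll confirm with an enlarged crop.

Run:
```python
import cv2
a=cv2.imread("pics/top1.png")[160:270,235:350]
cv2.imwrite("pics/c1.png",cv2.resize(a,None,fx=5.2,fy=5.2,interpolation=cv2.INTER_CUBIC))
a=cv2.imread("pics/scene1.png")[180:270,230:320]
cv2.imwrite("pics/c2.png",cv2.resize(a,None,fx=6,fy=6,interpolation=cv2.INTER_CUBIC))
```

```text
(no output)
```

View pics/c1.png

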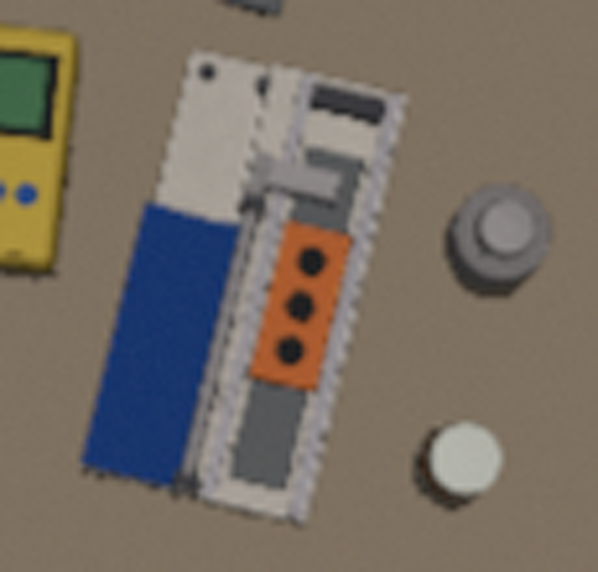

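Crop 1 confirms the middle stage: orange carrier in its channel, clip nose ahead of it, blue bar on the left. I'll fit the pose from crop points at known heights.

```bash
cat > h.py <<'E'
import numpy as np
from plant import env,get_image,get_calibration
from scipy.optimize import least_squares
def proj(X,n):
    c=get_calibration(n);p=(np.asarray(X)@np.array(c["R"]).T+c["t"])@np.array(c["intrinsics"]).T
    return p[:,:2]/p[:,2:]
def place(q,P):
    c,s=np.cos(q[2]),np.sin(q[2]);P=np.asarray(P,float)/1000
    return np.c_[q[0]+c*P[:,0]-s*P[:,1],q[1]+s*P[:,0]+c*P[:,1],P[:,2]]
def unplace(q,x,y):
    c,s=np.cos(q[2]),np.sin(q[2]);dx,dy=x-q[0],y-q[1];return 1000*np.array([c*dx+s*dy,-s*dx+c*dy])
def fit(P,px,n,q0):
    r=least_squares(lambda q:(proj(place(q,P),n)-px).ravel(),q0,loss="soft_l1");return r.x,r.fun.reshape(-1,2)
E
python3 - <<'E'
from h import *
np.set_printoptions(precision=4,suppress=True)
D=[(405,95,97,-49,16),(302,522,-97,-49,16),(195,52,97,49,16),(147,204,22,50,35.4),(240,225,22,17,22.3),(85,466,-95,50,35.4),(178,487,-95,17,22.3),(385,123,82,-40.5,25),(310,108,82,-7.5,25)]
D=np.array(D,float);px=(D[:,:2]+.5)/5.2-.5+[235,160]
q,r=fit(D[:,2:],px,"top",[.6,0,-.2]);print("stage",q);print(r)
C=np.array([(287,222,35,15,8),(352,235,35,-15,8),(318,390,-35,-15,8),(250,375,-35,15,8)],float);C[:,4]=24
qc,r=fit(C[:,2:],(C[:,:2]+.5)/5.2-.5+[235,160],"top",q);print("carrier",qc,unplace(q,*qc[:2]),r)
g=place(q,[(-80,-24,16),(-80,5,16),(-80,34,16)]);print(g)
E
```

```text
stage [ 0.5992 -0.0277 -0.256 ]
[[ 0.7275  0.4526]
 [ 1.3179  0.8781]
 [-0.3748 -1.0824]
 [ 0.7309 -0.0092]
 [-2.977   0.0241]
 [ 0.3676  0.3471]
 [-3.0613 -0.1183]
 [-0.1988 -0.1104]
 [ 0.1196 -0.5622]]
carrier [ 0.5888 -0.0496 -0.2484] [ -4.5153 -23.8264] [[-0.1986 -0.4453]
 [ 0.1912  0.0122]
 [-0.0514  0.2518]
 [ 0.0585  0.1466]]
[[ 0.5157 -0.0307  0.016 ]
 [ 0.523  -0.0026  0.016 ]
 [ 0.5304  0.0254  0.016 ]]
```

View pics/c2.png

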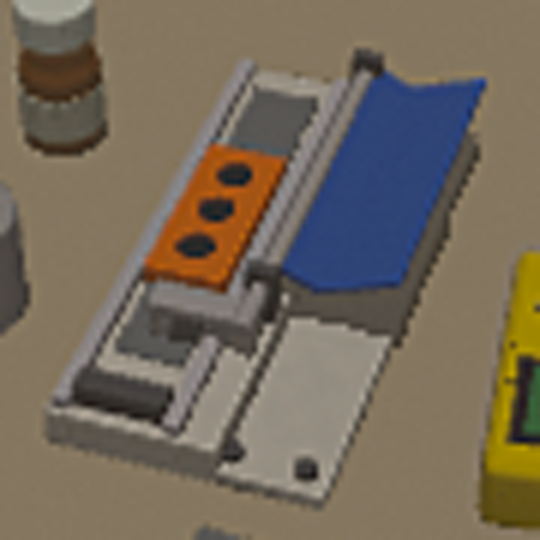

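The scene crop agrees: clip closed, bar raised outwards, carrier before the nose. The carrier comes out at stage y = -23.8, against the nominal -24. The visible blue reaches further in than y = 17, so I'll drop those two points and work out the first move.

Run:
```python
from h import *
from scipy.spatial.transform import Rotation as R
np.set_printoptions(precision=4,suppress=True)
D=[(405,95,97,-49,16),(302,522,-97,-49,16),(195,52,97,49,16),(147,204,22,50,35.4),(85,466,-95,50,35.4),(385,123,82,-40.5,25),(310,108,82,-7.5,25)]
D=np.array(D,float);px=(D[:,:2]+.5)/5.2-.5+[235,160]
q,r=fit(D[:,2:],px,"top",[.6,0,-.2]);print("stage",q);print(r)
E2=[(50,405,97,-49,16),(322,505,97,49,16),(405,283,22,50,35.4),(487,82,-95,50,35.4)]
E2=np.array(E2,float);px=(E2[:,:2]+.5)/6-.5+[230,180]
print(proj(place(q,E2[:,2:]),"scene")-px)
np.save("q.npy",q)
s=env.get_state();g=place(q,[(-65,5,0)])[0];M=R.from_rotvec(s["orientation"]).as_matrix()
print(g,g-s["tool_pos"],(g-s["tool_pos"])/.5, "tool y deg",np.degrees(np.arctan2(M[1,1],M[0,1])),"want",90+np.degrees(q[2]))
```

```text
stage [ 0.5992 -0.0267 -0.2626]
[[ 0.5191  0.6282]
 [ 0.5505  0.9251]
 [-0.518  -1.1784]
 [ 0.3701 -0.1627]
 [-0.3356  0.1082]
 [-0.4461  0.0329]
 [-0.1059 -0.5114]]
[[-2.1741 -0.7979]
 [-0.7043 -5.8523]
 [-2.6682 -1.5172]
 [-1.4582 -2.0015]]
[ 0.5378 -0.005   0.    ] [ 0.2798 -0.5182 -0.2048] [ 0.5597 -1.0363 -0.4095] tool y deg 63.313840303535244 want 74.95266080214843
```

```bash
python3 -m crank '[{"xyz":[0.0466,-0.0864,0],"yaw":0.008,"grip":124},{"xyz":[0.0466,-0.0864,0],"yaw":0.008,"grip":124},{"xyz":[0.0466,-0.0864,0],"yaw":0.008,"grip":124},{"xyz":[0.0466,-0.0864,0],"yaw":0.008,"grip":124},{"xyz":[0.0466,-0.0864,0],"yaw":0.008,"grip":124},{"xyz":[0.0466,-0.0864,0],"yaw":0.008,"grip":124},{"xyz":[0.0466,-0.0864,0],"yaw":0.008,"grip":124},{"xyz":[0.0466,-0.0864,0],"yaw":0.008,"grip":124},{"xyz":[0.0466,-0.0864,0],"yaw":0.008,"grip":124},{"xyz":[0.0466,-0.0864,0],"yaw":0.008,"grip":124},{"xyz":[0.0466,-0.0864,0],"yaw":0.008,"grip":124},{"xyz":[0.0466,-0.0864,0],"yaw":0.009,"grip":124}]'
python3 -m crank '[{"xyz":[0,0,-0.08],"yaw":0,"grip":124},{"xyz":[0,0,-0.08],"yaw":0,"grip":124},{"xyz":[0,0,0],"yaw":0,"grip":124},{"xyz":[0,0,0],"yaw":0,"grip":124},{"xyz":[0,0,0],"yaw":0,"grip":124}]'
python3 - <<'E'
from h import *
import cv2
from scipy.spatial.transform import Rotation as R
np.set_printoptions(precision=4,suppress=True)
s=env.get_state();q=np.load("q.npy");M=R.from_rotvec(s["orientation"]).as_matrix()
cv2.imwrite("pics/w1.png",cv2.cvtColor(get_image("wrist"),cv2.COLOR_RGB2BGR))
np.savez("w1",p=s["tool_pos"],M=M)
print(s["tool_pos"],s["width"],s["contact_force"],unplace(q,*s["tool_pos"][:2]),np.degrees(np.arctan2(M[1,1],M[0,1])))
c=get_calibration("wrist");print(c)
E
```

```text
time_s: 1.3
tool_pos: [0.5381, -0.0066, 0.2053]
orientation: [-0.411, -3.114, -0.0]
contact_force: [0.6, 0.5, -0.1]
width: 0.512
gripper_force: 0.0
time_s: 1.8
tool_pos: [0.5393, -0.0044, 0.1273]
orientation: [0.41, 3.112, 0.0]
contact_force: [0.4, -0.5, 1.6]
width: 0.512
gripper_force: 0.0
[ 0.5393 -0.0044  0.1273] 0.5118112526419968 [ 0.3792 -0.4944  1.5996] [-63.6347   5.956 ] 74.99047943461312
{'intrinsics': array([[325.1923,   0.    , 273.323 ],
       [  0.    , 325.1923, 210.6191],
       [  0.    ,   0.    ,   1.    ]]), 'tool_from_camera': array([[ 0.0011, -0.9566, -0.2914,  0.0742],
       [ 1.    ,  0.0009,  0.0009, -0.0009],
       [-0.0006, -0.2914,  0.9566, -0.1679],
       [ 0.    ,  0.    ,  0.    ,  1.    ]])}
```

View pics/w1.png

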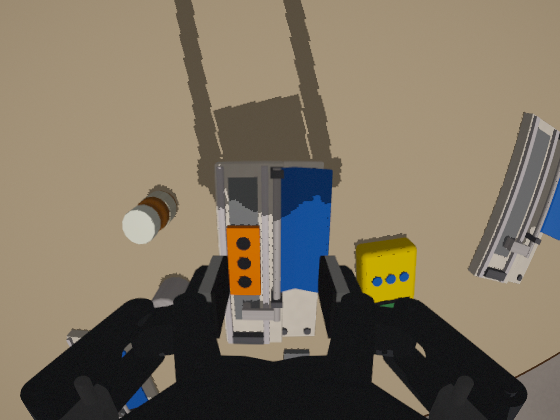

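The wrist view shows the stage with the carrier at (244,262), the bar at (305,230), the channel's start at the top (~y 165), and the fingertips at about (210,265) and (335,265). I'll enlarge it to refine the pose.

Run:
```python
import cv2
a=cv2.imread("pics/w1.png")[150:350,190:370]
cv2.imwrite("pics/c3.png",cv2.resize(a,None,fx=3,fy=3,interpolation=cv2.INTER_CUBIC))
```

```text
(no output)
```

View pics/c3.png

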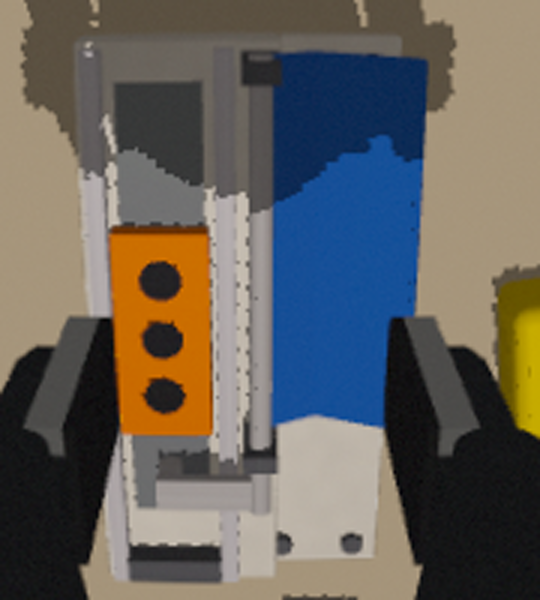

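```bash
cat >> h.py <<'E'
def wray(px,w):
    c=get_calibration("wrist");K=np.array(c["intrinsics"]);T=np.array(c["tool_from_camera"])
    d=(np.asarray(px,float)-K[:2,2])/K[0,0];th=np.linalg.norm(d,axis=1,keepdims=True)
    r=np.c_[np.sin(th)*d/th,np.cos(th)]
    return w["p"]+w["M"]@T[:3,3], r@T[:3,:3].T@w["M"].T
def won(px,z,w):
    o,r=wray(px,w);z=np.asarray(z)/1000;return (o+r*((z-o[2])/r[:,2])[:,None])[:,:2]
E
python3 - <<'E'
from h import *
np.set_printoptions(precision=4,suppress=True)
w=np.load("w1.npz");q0=np.load("q.npy")
D=np.array([(428,60,-95,50,35.4),(382,427,22,50,35.4),(402,38,-97,49,16),(375,557,97,49,16),(130,547,82,-40.5,16),(222,547,82,-7.5,16)],float)
f=lambda a:(a+.5)/3-.5+[190,150]
m=won(f(D[:,:2]),D[:,4],w)
r=least_squares(lambda q:(place(q,D[:,2:])[:,:2]-m).ravel(),q0,loss="soft_l1",f_scale=.002);q=r.x
print("stage",q,"was",q0);print(r.fun.reshape(-1,2)*1000)
C=np.array([(110,235,-35,-15,24),(209,235,-35,15,24),(120,436,35,-15,24),(211,434,35,15,24)],float)
m=won(f(C[:,:2]),C[:,4],w)
r=least_squares(lambda k:(place(k,C[:,2:])[:,:2]-m).ravel(),q);print("carrier",r.x,unplace(q,*r.x[:2]),r.fun.reshape(-1,2)*1000)
np.save("q2.npy",q)
s=env.get_state();print("tcp in stage",unplace(q,*s["tool_pos"][:2]),"carrier in old",unplace(q0,*r.x[:2]))
# fingertips
T=np.array(get_calibration("wrist")["tool_from_camera"]);o,ray=wray(f(np.array([(95,318),(398,318)],float)),w)
t=(ray@w["M"]);o=T[:3,3]
for z in(-.008,-.004,0):print(z,1000*(o+t*((z-o[2])/t[:,2])[:,None]))
E
```

```text
stage [ 0.6003 -0.0253 -0.2512] was [ 0.5992 -0.0267 -0.2626]
[[-2.0828 -2.5494]
 [ 2.6365  5.1153]
 [-0.2127  0.3745]
 [ 8.0045 -0.9304]
 [-1.2857  0.2041]
 [-0.8705 -0.0167]]
carrier [ 0.5897 -0.047  -0.2647] [ -4.9076 -23.5922] [[-0.4434 -0.2813]
 [-0.131   0.0811]
 [-0.4189  0.1629]
 [ 0.9933  0.0373]]
tcp in stage [-64.0367   5.2352] carrier in old [ -3.9257 -22.0446]
-0.008 [[ -0.1811 -29.0434  -8.    ]
 [ -0.1091  25.986   -8.    ]]
-0.004 [[ -2.0426 -29.7481  -4.    ]
 [ -1.9687  26.6581  -4.    ]]
0 [[ -3.9041 -30.4528   0.    ]
 [ -3.8284  27.3301   0.    ]]
```

The stage pose agrees within about 2 mm, and the TCP is at stage (-64, 5), so I'm centred and can lower.

```bash
python3 -m crank '[{"xyz":[0,0,-0.08],"yaw":-0.001,"grip":124},{"xyz":[0,0,-0.08],"yaw":0,"grip":124},{"xyz":[0,0,0],"yaw":0,"grip":124},{"xyz":[0,0,0],"yaw":0,"grip":124}]'
for i in 1 2; do python3 -m crank '[{"xyz":[0,0,-0.01],"yaw":0,"grip":124},{"xyz":[0,0,-0.01],"yaw":0,"grip":124},{"xyz":[0,0,0],"yaw":0,"grip":124},{"xyz":[0,0,0],"yaw":0,"grip":124}]' | grep -E "pos|contact"; done
python3 - <<'E'
from h import *
import cv2
cv2.imwrite("pics/w2.png",cv2.resize(cv2.cvtColor(get_image("wrist"),cv2.COLOR_RGB2BGR)[60:360,100:460],None,fx=2,fy=2))
E
```

```text
time_s: 2.25
tool_pos: [0.5385, -0.0044, 0.0468]
orientation: [0.413, 3.114, 0.0]
contact_force: [0.3, -0.1, 1.3]
width: 0.514
gripper_force: 0.0
tool_pos: [0.5382, -0.0047, 0.0362]
contact_force: [-0.4, -0.2, -0.3]
tool_pos: [0.5376, -0.0047, 0.0252]
contact_force: [-1.3, 1.2, 0.5]
```

View pics/w2.png

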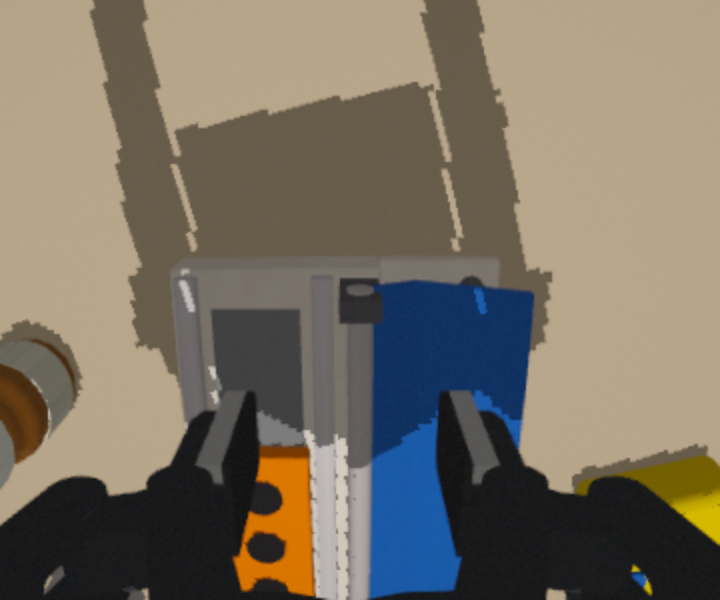

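The left fingertip at (239,395) is over the channel, about 2–3 mm off centre towards the outer rail. The right one at (460,395) is over the bar, and the carrier's rear edge is ahead at row 447. I'll shift 2 mm to stage +y and keep lowering.

```bash
python3 -m crank '[{"xyz":[0.001,0.004,-0.004],"yaw":0,"grip":124},{"xyz":[0,0,-0.004],"yaw":0,"grip":124},{"xyz":[0,0,0],"yaw":0,"grip":124},{"xyz":[0,0,0],"yaw":0,"grip":124}]' | grep -E "pos|contact"; for i in 1 2; do python3 -m crank '[{"xyz":[0,0,-0.006],"yaw":0,"grip":124},{"xyz":[0,0,0],"yaw":0,"grip":124},{"xyz":[0,0,0],"yaw":0,"grip":124}]' | grep -E "pos|contact"; done
```

```text
tool_pos: [0.5383, -0.0026, 0.0215]
contact_force: [-0.0, 0.2, 0.4]
tool_pos: [0.5383, -0.0027, 0.0185]
contact_force: [-0.1, 0.5, 0.7]
tool_pos: [0.5382, -0.0027, 0.0154]
contact_force: [0.4, -0.8, -0.4]
```

Run:
```python
from h import *
import cv2
a=cv2.cvtColor(get_image("wrist"),cv2.COLOR_RGB2BGR)[150:350,160:400]
b=cv2.cvtColor(get_image("scene"),cv2.COLOR_RGB2BGR)[150:260,220:340]
cv2.imwrite("pics/w3.png",np.hstack([cv2.resize(a,(420,350)),cv2.resize(b,(380,350),interpolation=cv2.INTER_CUBIC)]))
```

```text
(no output)
```

View pics/w3.png

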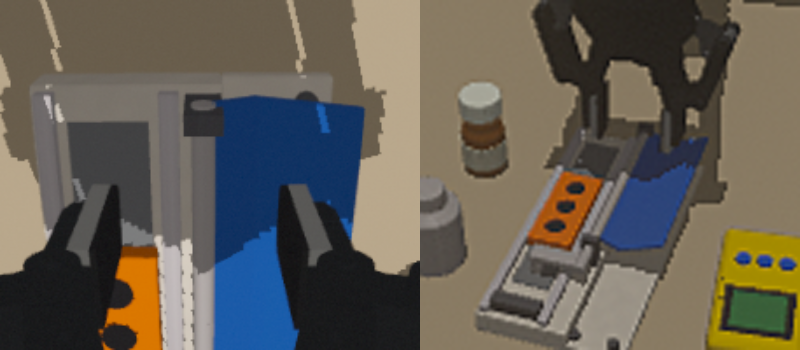

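Run:
```python
from h import *
from scipy.spatial.transform import Rotation as R
np.set_printoptions(precision=2,suppress=True)
s=env.get_state();M=R.from_rotvec(s["orientation"]).as_matrix();p=s["tool_pos"];print(p,s["contact_force"],s["width"])
for dz in (0,8,16,24):
    X=[p+M@np.array([dx,dy,-dz/1000]) for dx in(-.011,0,.011) for dy in(.029,-.029)]
    c=get_calibration("wrist");T=np.array(c["tool_from_camera"]);K=c["intrinsics"]
    v=(np.linalg.inv(T)@np.r_[M.T@(X-p).T,np.ones((1,6))])[:3].T
    th=np.arccos(v[:,2]/np.linalg.norm(v,axis=1));u=v[:,:2]/np.linalg.norm(v[:,:2],axis=1)[:,None]
    wp=K[:2,2]+K[0,0]*th[:,None]*u
    print(dz,"scene",proj(X,"scene").tolist() and proj(X,"scene").round(0).tolist(),"wristcrop",((wp-[160,150])*1.75).round(0).tolist())
```

```text
[ 0.54 -0.    0.02] [-0.01  1.3   0.65] 0.5180449703179577
0 scene [[298.0, 208.0], [273.0, 203.0], [300.0, 205.0], [275.0, 200.0], [301.0, 202.0], [277.0, 197.0]] wristcrop [[288.0, 204.0], [113.0, 204.0], [290.0, 174.0], [111.0, 174.0], [292.0, 142.0], [109.0, 142.0]]
8 scene [[298.0, 205.0], [273.0, 200.0], [300.0, 202.0], [275.0, 197.0], [301.0, 199.0], [277.0, 194.0]] wristcrop [[291.0, 216.0], [110.0, 216.0], [294.0, 184.0], [107.0, 184.0], [296.0, 152.0], [105.0, 152.0]]
16 scene [[298.0, 202.0], [273.0, 197.0], [300.0, 199.0], [275.0, 194.0], [301.0, 196.0], [277.0, 191.0]] wristcrop [[295.0, 228.0], [106.0, 228.0], [298.0, 196.0], [104.0, 196.0], [300.0, 162.0], [101.0, 162.0]]
24 scene [[298.0, 200.0], [273.0, 194.0], [300.0, 197.0], [275.0, 192.0], [301.0, 194.0], [277.0, 189.0]] wristcrop [[299.0, 241.0], [102.0, 241.0], [302.0, 208.0], [99.0, 208.0], [305.0, 173.0], [97.0, 173.0]]
```

```bash
for i in 1 2 3; do python3 -m crank '[{"xyz":[0,0,-0.006],"yaw":0,"grip":124},{"xyz":[0,0,0],"yaw":0,"grip":124},{"xyz":[0,0,0],"yaw":0,"grip":124}]' | grep -E "pos|contact"; done
```

```text
tool_pos: [0.5382, -0.0026, 0.0125]
contact_force: [0.1, -0.3, -0.1]
tool_pos: [0.5382, -0.0027, 0.0095]
contact_force: [-0.0, -0.9, 0.2]
tool_pos: [0.5382, -0.0027, 0.0065]
contact_force: [0.0, -0.5, -0.0]
```

```bash
for i in 1 2 3; do python3 -m crank '[{"xyz":[0,0,-0.006],"yaw":0,"grip":124},{"xyz":[0,0,0],"yaw":0,"grip":124},{"xyz":[0,0,0],"yaw":0,"grip":124}]' | grep -E "pos|contact"; done
python3 - <<'E'
from h import *
import cv2
a=cv2.cvtColor(get_image("wrist"),cv2.COLOR_RGB2BGR)[150:350,160:400]
b=cv2.cvtColor(get_image("scene"),cv2.COLOR_RGB2BGR)[150:260,220:340]
cv2.imwrite("pics/w4.png",np.hstack([cv2.resize(a,(420,350)),cv2.resize(b,(380,350),interpolation=cv2.INTER_CUBIC)]))
E
```

```text
tool_pos: [0.5383, -0.0026, 0.0035]
contact_force: [0.1, -0.1, -0.7]
tool_pos: [0.5387, -0.0027, 0.0007]
contact_force: [0.1, 0.7, 0.3]
tool_pos: [0.5387, -0.0028, -0.0022]
contact_force: [0.1, -2.0, 4.1]
```

View pics/w4.png

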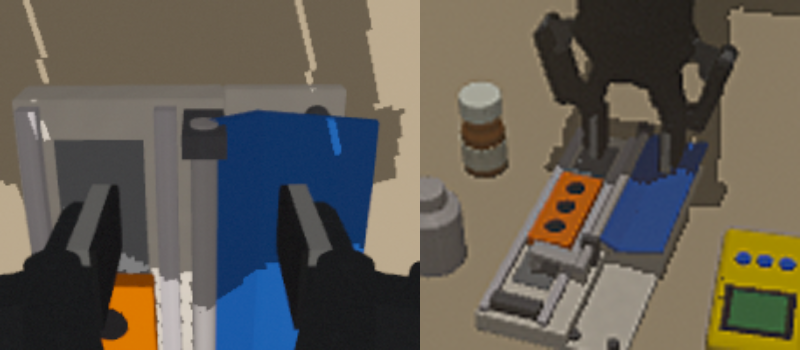

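The bar is now touched (4 N). The wrist view shows the left tip in the channel at (100,190) and the right tip on the bar at (295,190). The carrier's rear edge is at row 275, ahead of the finger. Before the run I'll check the vial and pot clearances.

```bash
python3 - <<'E'
from h import *
np.set_printoptions(precision=1,suppress=True)
q=np.array([.600,-.0258,-.257]);c=get_calibration("top")
for n,u,v,z in (("vial",467,458,.065),("pot",507,228,.062)):
    p=np.array([u,v])/5.2+[235,160]
    r=least_squares(lambda a:(proj([[a[0],a[1],z]],"top")-p).ravel(),[.6,0]).x;print(n,r*1000,unplace(q,*r))
s=env.get_state();print(unplace(q,*s["tool_pos"][:2]),s["width"])
E
for i in 1 2; do python3 -m crank '[{"xyz":[0,0,-0.006],"yaw":0,"grip":124},{"xyz":[0,0,0],"yaw":0,"grip":124},{"xyz":[0,0,0],"yaw":0,"grip":124}]' | grep -E "pos|contact"; done
```

```text
vial [ 518.8 -115.8] [ -55.6 -107.7]
pot [ 615.4 -136.2] [  43.  -102.9]
[-65.1   6.6] 0.5134134945725127
tool_pos: [0.5386, -0.0033, -0.0051]
contact_force: [-1.4, -4.0, 7.0]
tool_pos: [0.5385, -0.0041, -0.0078]
contact_force: [-1.6, -6.0, 8.6]
```

The vial and pot are clear, with nearest edges at stage y < -80. Continuing down.

```bash
for i in 1 2; do python3 -m crank '[{"xyz":[0,0,-0.006],"yaw":0,"grip":124},{"xyz":[0,0,0],"yaw":0,"grip":124},{"xyz":[0,0,0],"yaw":0,"grip":124}]' | grep -E "pos|contact|width"; done
```

```text
tool_pos: [0.5384, -0.0047, -0.0097]
contact_force: [-4.0, -7.8, 18.2]
width: 0.515
tool_pos: [0.5386, -0.0046, -0.0103]
contact_force: [-8.2, -8.7, 38.3]
width: 0.512
```

The stop is reached at 38 N, so I'll ease up and look once to check the finger is in the channel and not on a rail.

```bash
python3 -m crank '[{"xyz":[0.001,0.004,0.006],"yaw":0,"grip":124},{"xyz":[0,0,0],"yaw":0,"grip":124},{"xyz":[0,0,0],"yaw":0,"grip":124}]' | grep -E "time|pos|contact"
python3 - <<'E'
from h import *
import cv2
a=cv2.cvtColor(get_image("wrist"),cv2.COLOR_RGB2BGR)[190:340,160:350]
b=cv2.cvtColor(get_image("scene"),cv2.COLOR_RGB2BGR)[175:265,230:320]
cv2.imwrite("pics/w5.png",np.hstack([cv2.resize(a,(450,355),interpolation=cv2.INTER_CUBIC),cv2.resize(b,(350,355),interpolation=cv2.INTER_CUBIC)]))
E
```

```text
time_s: 7.6
tool_pos: [0.539, -0.0029, -0.0096]
contact_force: [-3.8, -9.2, 18.3]
```

View pics/w5.png

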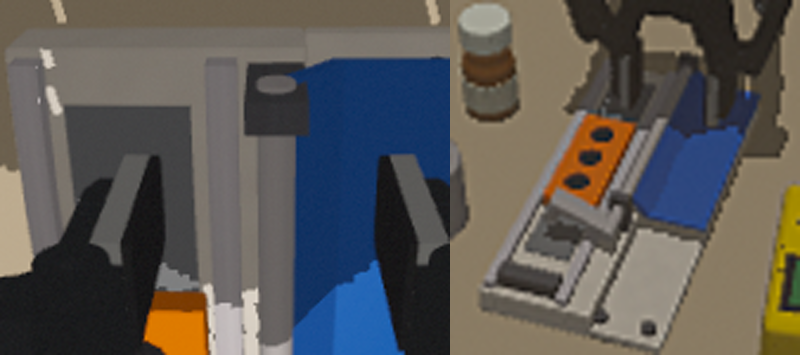

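The bar is level and down, the nose is raised, and the left finger stands in the channel, with the carrier's rear edge ahead at (175,300) in the left half. Pushing along stage +x.

```bash
python3 -m crank '[{"xyz":[0.0097,-0.0025,0.001],"yaw":0,"grip":124},{"xyz":[0.0097,-0.0025,0],"yaw":0,"grip":124},{"xyz":[0.0097,-0.0025,0],"yaw":0,"grip":124},{"xyz":[0.0097,-0.0025,0],"yaw":0,"grip":124},{"xyz":[0,0,0],"yaw":0,"grip":124}]' | grep -E "time|pos|contact"
python3 -m crank '[{"xyz":[0.0097,-0.0025,0],"yaw":0,"grip":124},{"xyz":[0.0097,-0.0025,0],"yaw":0,"grip":124},{"xyz":[0.0097,-0.0025,0],"yaw":0,"grip":124},{"xyz":[0.0097,-0.0025,0],"yaw":0,"grip":124},{"xyz":[0,0,0],"yaw":0,"grip":124}]' | grep -E "time|pos|contact"
cat > car.py <<'E'
from h import *
import cv2
def car(n="top"):
    im=get_image(n);h=cv2.cvtColor(im,cv2.COLOR_RGB2HSV);m=((h[...,0]>5)&(h[...,0]<16)&(h[...,1]>180)&(h[...,2]>90)).astype(np.uint8)
    if n=="top": m[:150]=0;m[:,:240]=0;m[:,350:]=0;m[270:]=0
    ys,xs=np.nonzero(m);print(n,len(xs),xs.min(),xs.max(),ys.min(),ys.max(),xs.mean().round(1),ys.mean().round(1));return m
if __name__=="__main__":
    car();s=env.get_state();q=np.array([.600,-.0258,-.257]);print("tcp stage",unplace(q,*s["tool_pos"][:2]).round(1))
    # expected carrier footprint per x
    for x in (0,20,47):
        P=proj(place(q,[(x+35,-9,24),(x+35,-39,24),(x-35,-39,24),(x-35,-9,24)]),"top");print(x,P.min(0).round(1),P.max(0).round(1))
E
python3 car.py
```

```text
time_s: 8.2
tool_pos: [0.5388, -0.0031, -0.0104]
contact_force: [-32.2, 4.0, 44.5]
time_s: 8.7
tool_pos: [0.5691, -0.0089, -0.0098]
contact_force: [-15.9, 2.4, 28.5]Traceback (most recent call last):
  File "car.py", line 8, in <module>
    car();s=env.get_state();q=np.array([.600,-.0258,-.257]);print("tcp stage",unplace(q,*s["tool_pos"][:2]).round(1))
    ~~~^^
  File "car.py", line 6, in car
    ys,xs=np.nonzero(m);print(n,len(xs),xs.min(),xs.max(),ys.min(),ys.max(),xs.mean().round(1),ys.mean().round(1));return m
                                        ~~~~~~^^
    return umr_minimum(a, axis, None, out, keepdims, initial, where)
ValueError: zero-size array to reduction operation minimum which has no identity
```

```bash
python3 -m crank '[{"xyz":[0,0,0.003],"yaw":0,"grip":124},{"xyz":[0,0,0],"yaw":0,"grip":124}]' | grep -E "time|pos|contact"
sed -i 's/n=="top": m/n=="top": m/; s/car();s=/m=car("scene");s=/; s/,"top");print(x/,"scene");print(x/' car.py
sed -i 's/    ys,xs=np.nonzero/    if n=="scene": m[:180]=0;m[:,:230]=0;m[:,320:]=0;m[265:]=0\n    ys,xs=np.nonzero/' car.py; python3 car.py
```

```text
time_s: 8.95
tool_pos: [0.5736, -0.0098, -0.0092]
contact_force: [-5.3, 0.2, 8.2]
scene 184 250 274 210 235 262.3 221.2
tcp stage [-29.6   8.7]
0 [252.1 203.8] [276.3 227.5]
20 [248.6 209.4] [273.4 234. ]
47 [243.6 217.4] [269.3 243.2]
```

```bash
python3 -m crank '[{"xyz":[0.0095,-0.0035,0],"yaw":0,"grip":124},{"xyz":[0.0095,-0.0035,0],"yaw":0,"grip":124},{"xyz":[0.0095,-0.0035,0],"yaw":0,"grip":124},{"xyz":[0,0,0],"yaw":0,"grip":124}]' | grep -E "time|pos|contact"
python3 -m crank '[{"xyz":[0.0095,-0.003,0],"yaw":0,"grip":124},{"xyz":[0.0097,-0.0025,0],"yaw":0,"grip":124},{"xyz":[0,0,0],"yaw":0,"grip":124},{"xyz":[0,0,0],"yaw":0,"grip":124}]' | grep -E "time|pos|contact"; python3 car.py
```

```text
time_s: 9.4
tool_pos: [0.588, -0.0147, -0.0093]
contact_force: [-6.7, 2.3, 12.6]
time_s: 9.8
tool_pos: [0.5975, -0.0175, -0.0094]
contact_force: [-6.4, 2.3, 11.7]
scene 206 246 269 217 243 256.2 232.1
tcp stage [-4.5  7.3]
0 [252.1 203.8] [276.3 227.5]
20 [248.6 209.4] [273.4 234. ]
47 [243.6 217.4] [269.3 243.2]
```

```bash
for i in 1 2 3; do python3 -m crank '[{"xyz":[0.0048,-0.0015,0],"yaw":0,"grip":124},{"xyz":[0,0,0],"yaw":0,"grip":124},{"xyz":[0,0,0],"yaw":0,"grip":124}]' | grep -E "time|pos|contact";done; python3 car.py
```

```text
time_s: 10.15
tool_pos: [0.599, -0.018, -0.0094]
contact_force: [-7.0, 1.6, 12.7]
time_s: 10.45
tool_pos: [0.6016, -0.0188, -0.0094]
contact_force: [-7.8, 2.0, 11.3]
time_s: 10.75
tool_pos: [0.6036, -0.0195, -0.0094]
contact_force: [-8.0, 2.2, 13.2]
scene 192 245 268 219 243 255.5 233.1
tcp stage [1.9 7. ]
0 [252.1 203.8] [276.3 227.5]
20 [248.6 209.4] [273.4 234. ]
47 [243.6 217.4] [269.3 243.2]
```

```bash
for i in 1 2 3; do python3 -m crank '[{"xyz":[0.0039,-0.0012,0],"yaw":0,"grip":124},{"xyz":[0,0,0],"yaw":0,"grip":124},{"xyz":[0,0,0],"yaw":0,"grip":124}]' | grep -E "pos|contact";done; python3 car.py
```

```text
tool_pos: [0.6035, -0.0195, -0.0095]
contact_force: [-11.0, 3.4, 16.5]
tool_pos: [0.6035, -0.0194, -0.0094]
contact_force: [-14.5, 5.6, 19.1]
tool_pos: [0.6034, -0.0194, -0.0095]
contact_force: [-17.7, 6.6, 22.7]
scene 189 245 268 219 243 255.6 233.1
tcp stage [1.7 7. ]
0 [252.1 203.8] [276.3 227.5]
20 [248.6 209.4] [273.4 234. ]
47 [243.6 217.4] [269.3 243.2]
```

The push stopped at TCP x = 1.8, close to the expected 1. To make sure it is the end stop and not bar friction, I'll ease the downward press slightly and push on.

```bash
for i in 1 2; do python3 -m crank '[{"xyz":[0.002,-0.0006,0.002],"yaw":0,"grip":124},{"xyz":[0,0,0],"yaw":0,"grip":124},{"xyz":[0,0,0],"yaw":0,"grip":124}]' | grep -E "pos|contact";done; python3 car.py | head -2
```

```text
tool_pos: [0.6037, -0.0196, -0.0094]
contact_force: [-17.5, 6.9, 17.3]
tool_pos: [0.6037, -0.0197, -0.0093]
contact_force: [-18.0, 5.9, 14.0]
scene 187 245 268 219 243 255.4 233.2
tcp stage [2.  6.8]
```

A force ratio above 1.2 means the carrier is against the stop. Now I'll back off, then lift straight up.

```bash
python3 -m crank '[{"xyz":[-0.0097,0.0025,0],"yaw":0,"grip":124},{"xyz":[-0.0097,0.0025,0],"yaw":0,"grip":124},{"xyz":[-0.0097,0.0025,0],"yaw":0,"grip":124},{"xyz":[-0.0097,0.0025,0],"yaw":0,"grip":124},{"xyz":[0,0,0],"yaw":0,"grip":124},{"xyz":[0,0,0],"yaw":0,"grip":124}]' | grep -E "pos|contact"; python3 -m crank '[{"xyz":[0,0,0.01],"yaw":0,"grip":124},{"xyz":[0,0,0.01],"yaw":0,"grip":124},{"xyz":[0,0,0.01],"yaw":0,"grip":124},{"xyz":[0,0,0.02],"yaw":0,"grip":124},{"xyz":[0,0,0.04],"yaw":0,"grip":124},{"xyz":[0,0,0.08],"yaw":0,"grip":124},{"xyz":[0,0,0.08],"yaw":0,"grip":124},{"xyz":[-0.08,0,0.06],"yaw":0,"grip":124},{"xyz":[-0.08,0,0],"yaw":0,"grip":124},{"xyz":[0,0,0],"yaw":0,"grip":124},{"xyz":[0,0,0],"yaw":0,"grip":124},{"xyz":[0,0,0],"yaw":0,"grip":124}]'
python3 car.py
python3 - <<'E'
from car import *
car("top");q=np.array([.600,-.0258,-.257])
for x in (40,47):
    P=proj(place(q,[(x+35,-9,24),(x+35,-39,24),(x-35,-39,24),(x-35,-9,24)]),"top");print(x,P.min(0).round(1),P.max(0).round(1))
E
```

```text
tool_pos: [0.5993, -0.0182, -0.0064]
contact_force: [1.3, -1.3, 5.3]
time_s: 14.2
tool_pos: [0.5183, -0.0184, 0.148]
orientation: [0.414, 3.112, 0.0]
contact_force: [-0.3, 0.2, -0.4]
width: 0.514
gripper_force: 0.0
scene 201 245 269 219 243 256.0 232.2
tcp stage [-80.7 -13.6]
0 [252.1 203.8] [276.3 227.5]
20 [248.6 209.4] [273.4 234. ]
47 [243.6 217.4] [269.3 243.2]
top 146 290 306 182 207 299.2 194.1
40 [286.4 182.6] [306.2 215.4]
47 [287.1 179.7] [306.9 212.4]
```

Released. I'll check the front-edge-to-stop gap numerically with wrist-camera profiles along the channel.

Run:
```python
from h import *
import cv2
from scipy.spatial.transform import Rotation as R
s=env.get_state();w=dict(p=s["tool_pos"],M=R.from_rotvec(s["orientation"]).as_matrix());im=get_image("wrist")
q=np.array([.600,-.0258,-.257])
c=get_calibration("wrist");T=np.array(c["tool_from_camera"]);K=c["intrinsics"]
for y in(-33,-15):
  xs=np.arange(0,100,2)
  X=place(q,[(x,y,24) for x in xs])
  t=(X-w["p"])@w["M"];v=(t-T[:3,3])@T[:3,:3]
  th=np.arccos(v[:,2]/np.linalg.norm(v,axis=1));u=v[:,:2]/np.linalg.norm(v[:,:2],axis=1)[:,None]
  p=(K[:2,2]+K[0,0]*th[:,None]*u).astype(np.float32)
  col=cv2.remap(im,p[None,:,0],p[None,:,1],cv2.INTER_LINEAR)[0]
  print(y,p[0],p[-1]);print(" ".join(f"{x}:{a[0]},{a[1]},{a[2]}" for x,a in zip(xs,col)))
```

```text
-33 [255.22339 273.29745] [258.03638 346.7612 ]
0:107,106,108 2:106,105,107 4:107,106,107 6:106,105,106 8:88,78,72 10:100,47,3 12:133,63,0 14:198,104,0 16:197,102,0 18:197,103,0 20:196,103,0 22:196,103,0 24:197,103,0 26:196,102,0 28:197,102,0 30:196,102,0 32:196,102,0 34:196,102,0 36:196,101,0 38:196,102,0 40:196,102,0 42:196,102,0 44:196,102,0 46:196,102,0 48:195,102,0 50:196,102,0 52:195,102,0 54:195,101,0 56:196,102,0 58:196,101,0 60:195,100,0 62:196,102,0 64:196,101,0 66:195,101,0 68:195,100,0 70:195,101,0 72:195,101,0 74:195,101,0 76:195,101,0 78:195,100,0 80:195,101,0 82:126,67,14 84:69,63,63 86:76,73,76 88:75,74,77 90:74,73,75 92:73,71,73 94:129,116,102 96:160,144,118 98:161,144,118
-15 [273.04694 273.25253] [273.64294 346.77545]
0:106,106,106 2:106,106,107 4:106,105,107 6:106,106,106 8:62,55,50 10:102,47,0 12:126,59,0 14:198,104,0 16:197,103,0 18:197,103,0 20:197,103,0 22:197,104,0 24:196,103,0 26:196,103,0 28:196,102,0 30:196,102,0 32:196,102,0 34:196,101,0 36:196,101,0 38:197,103,0 40:196,102,0 42:155,76,0 44:110,49,0 46:112,52,4 48:108,54,15 50:82,68,62 52:117,111,110 54:150,144,141 56:154,148,145 58:154,148,145 60:156,149,146 62:154,148,145 64:167,135,113 66:194,104,17 68:195,101,0 70:195,101,0 72:195,100,0 74:195,101,0 76:194,100,0 78:194,100,0 80:195,100,0 82:143,76,15 84:78,66,65 86:74,73,76 88:77,74,77 90:75,73,75 92:73,72,74 94:142,128,108 96:161,144,118 98:160,144,118
```

The orange top runs from x ≈ 12.5 to 82 and meets the dark stop directly, with the nose across it. Handing in.

```bash
python3 -c "
from plant import env
print(env.job_done())"
```

```text
the job is handed in; nothing more can be done
None
```

The job is handed in: the orange carrier sits home against the end stop with the clip released onto it and the robot clear; no verdict came back, and I could not read the clip's angle or its pressing force directly.

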